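# Push the relay module home and latch the keeper bar of a kit fixture

### The arm

A 7-joint arm with a two-finger parallel gripper is mounted at the origin on the work surface. World frame = base frame: x ahead of the robot, y to its left, z up, the work surface at z = 0. Lengths are in mm, angles in rad, forces in N, time in s.
With the tool pointing down it reaches from about 400 to 850 mm from the base axis. Payload 4.5 kg.
Tool frame: the origin (TCP) lies at the very end of the fingers, on their centre line; the grasp point (between the pads) lies 19 mm behind it; z points along the fingers, y is the line along which they close (so a half turn about z gives the same grasp; the last joint's range is limited). The gripper opens to 85 mm and grips with 20 to 120 N. Pads are 22 mm wide; open, the fingers measure 114 mm over their backs; the gripper's body (76 mm by 85 mm) begins 54 mm behind the grasp point. The pads swing forward as they close: fully open they stand 13 mm farther back than shut.
Start: joints at [0.034, 0.689, -0.195, 1.565, 0.157, 0.902, -0.215], TCP at [625.023, 0.026, 231.317] pointing down, gripper open.
Joint ranges: [-3.01, 3.01], [-0.46, 2.08], [-1.47, 1.51], [0.13, 2.56], [-1, 4.14], [0.04, 2.09], [-2.66, 2.66]. Speed limits (rad/s): [2.57, 2.57, 3.14, 3.14, 3.14, 3.14, 3.14].

### API

Orientations are given as a 3x3 rotation matrix whose columns are the frame's x, y, z axes.
In Python, from rig import ctrl gives the robot as it stands.
- The arm moves only by the tool carry_out, never from a script. Its argument "commands" is a list of rows, each a list of 4 numbers: the shift along the tool's x, y, z in cm, then the turn about the tool's z in rad. A call has 1 to 20 rows; each row shifts and turns the commanded pose from where the row before left it, along the tool's axes as they then stand; what a row does not reach is not made up. A row lasts 1/8 s, in which the tool goes at most 62.5 mm and 10.7 degrees, less where a joint would pass 70% of its speed; a pose out of reach is approached as far as the arm can. A call with a gripper value outside its range is refused whole. "gripper" is the finger opening in cm, from 0 to 8.54, set as the call begins (left out, the last holds). The fingers move at their own pace and stop on an object; "force" is the grip in N (left out, the last holds). Time passes only in rows, so rows that do not move let the fingers close. It gives the time, the measured TCP pose, the force, the opening and the grip force at its end, in the units of the state.
- ctrl.observe(): the state, without advancing time (a new reading comes with each control period).
- ctrl.camera(name): name is "scene" or "side" or "wrist"; returns a dict with "image" (384x512x3 uint8, blue, green, red), "depth" (384x512 float32, mm along the optical axis (not along the pixel's ray), 0 where there is no reading), "fx", "fy", "cx", "cy" (pixels), "extrinsics" (4x4, takes a point from world to camera coordinates); the wrist camera has in their place "hand_eye" (4x4, takes a point from camera to tool coordinates, whose origin is the TCP and whose axes are the flange's). Camera axes: x right, y down, z forward; pixel columns grow to the right and rows downward; lengths in mm; the calibration is good to about 2 mm. A picture is of the moment at which its call begins: read the wrist's pose just before it.
- ctrl.sign_off(): hands the job in; it is judged then, once.
The state is a dict: "t": time; "q": joint angles; "joint_vel": joint speeds; "joint_efforts": joint torques, N m; "tcp_pos": TCP position; "tcp_rot": TCP orientation; "ft_force": force on the tool from outside, world axes, zero at the start; "ft_torque": the same for the moment, N m; "width": opening from 0.0 (shut) to 1.0 (fully open); "finger_force": force on a finger pad.
Only numpy, scipy, OpenCV 4.12 (cv2) and the standard library are available. Lean on these libraries where they do the work, as an engineer would, in place of code of your own. Each camera call takes 0.05 s, during which the arm holds its last target. There are 200 camera calls.

### The job

One of the three relay modules in the kit fixture sticks out of its lane: push it fully home against the fixture's back wall, like the other two. Then swing the hinged keeper bar shut across the front of the modules until its nose has snapped past the sprung roller and the bar rests on its stop. Leave the other things on the bench where they are.

Things in the scene. Friction and masses are not known exactly. Their poses are not given: they have to be found in the camera images.
- fixture: fixed aluminium kit fixture, base 230 (x) x 130 (y) x 10 mm, origin: centre of its underside, on the bench; turned up to 0.35 rad. Three lanes along its y, open on top and in front (+y): centres x = -36, 0, 36 mm, 33 mm wide, floor 10 mm above the bench, side walls y = -55 to -5 mm, 36 mm high, back wall's inner face at y = -55 mm. Bar stop: small block at x = -64, y = 15 to 29 mm
- roller (a point): sprung roller of the detent, 12 mm across, mid-height 37 mm above the bench, built at fixture x = -84, y = +42 mm, on the catch post (x = -113 to -95, y = 19 to 61 mm, 50 mm high). It gives way towards fixture -x. The shut bar's nose lies behind it (towards the modules)
- module_a: black and grey relay module, 30 (x) x 75 (y) x 48 mm tall, 0.1 kg, upright in any one of the three lanes; all alike. Origin: centre of its underside. Fully home: origin at fixture y = -17.5 mm, front face at y = +20 mm. Exactly one of the three starts 18 to 38 mm further out (fixture +y); it slides against friction under 2 N
- module_b: black and grey relay module, 30 (x) x 75 (y) x 48 mm tall, 0.1 kg, upright in any one of the three lanes; all alike. Origin: centre of its underside. Fully home: origin at fixture y = -17.5 mm, front face at y = +20 mm. Exactly one of the three starts 18 to 38 mm further out (fixture +y); it slides against friction under 2 N
- module_c: black and grey relay module, 30 (x) x 75 (y) x 48 mm tall, 0.1 kg, upright in any one of the three lanes; all alike. Origin: centre of its underside. Fully home: origin at fixture y = -17.5 mm, front face at y = +20 mm. Exactly one of the three starts 18 to 38 mm further out (fixture +y); it slides against friction under 2 N
- keeper (a joint): angle of the keeper bar, rad: 0 = shut on its stop (bar along fixture -x from its hinge), growing as the free end swings out to fixture +y and on to +x; limit 1.98, starts 1.35 to 1.9. It turns freely (0.05 N m) and stays where left; in the last 0.1 rad the nose must be pushed past the roller (about 5 N at the nose, 8 N at mid-bar); it then snaps shut and is held on the stop
- keeper_hinge (a point): point on the bar's vertical hinge axis at the bar's mid-height, 37 mm above the bench; fixture x = +85, y = +35 mm. Steel bar: 12 mm thick, 18 mm tall (28 to 46 mm above the bench), reaching 166 mm from this axis. Shut, its inner face is 9 mm in front of modules that are home: it cannot push one home, and one that sticks out blocks it
- keeper_nose (a point): centre of the bar's rounded nose (12 mm across) at its free end, mid-height, 160 mm from the hinge axis
- screwdriver: loose screwdriver lying behind the fixture; leave it. Origin: centre of its underside
- screw_jar: loose jar, 48 mm across, 65 mm high, off the fixture's +x end; leave it. Origin: centre of its underside
- carton: loose carton 70 x 45 x 30 mm, in front of the fixture's catch end; leave it. Origin: centre of its underside
- tape_stand: blue tape dispenser 150 x 60 x 100 mm on the right of the bench; leave it. Origin: centre of its underside
- meter: hand-held meter 170 x 85 x 42 mm on the right of the bench; leave it. Origin: centre of its underside
- parts_bin: blue open bin 140 x 100 x 60 mm on the left of the bench; leave it. Origin: centre of its underside
- wrench: loose wrench lying on the left of the bench; leave it. Origin: centre of its underside
Things that resemble listed ones, but are neither listed nor needed, are in the scene too. What is shaped like the module_b but pink is not meant. What is shaped like the module_a but yellow is not meant.

How it is judged:
By the outcome, as a careful person would: the job done as asked, in the order asked, and still so for the second after the job is handed in, with the robot touching nothing.
It also fails if it takes over 48 s, if anything falls off the work surface, if the arm or the gripper's body presses on something with over 40 N, if the wrist force passes 120 N, or if a joint passes its speed limit or range.

## Working session

There is one attempt and no reset: what is moved stays moved. The work goes in short steps, Python scripts to look and compute and a tool call to move; the robot and the scene stay as the last step left them, time stands still between calls to the robot, and variables do not carry over. Pictures are saved under pics/ and viewed, at most 10 in all, crops included, and the job is handed in when it is done.

Besides the shell and the picture viewer there is one more tool, called after "Call:" as name(argument=value, ...) on one line, values as JSON. carry_out: Moves the arm, as the interface text tells. Its arguments: {"type":"object","properties":{"commands":{"type":"array","items":{"type":"array","items":{"type":"number"}}},"gripper":{"type":"number"},"force":{"type":"number"}},"required":["commands"]}

```bash
mkdir -p pics; ls
python3 - <<'E'
from rig import ctrl
import cv2,numpy as np
for n in ("scene","side"):
    c=ctrl.camera(n); cv2.imwrite(f"pics/{n}.png",c["image"]); np.savez(f"{n}.npz",**c)
    E=c["extrinsics"]; print(n,c["fx"],c["cx"],c["cy"],np.round(-E[:3,:3].T@E[:3,3]))
s=ctrl.observe(); print(s["t"],s["tcp_pos"],np.round(s["tcp_rot"],3),s["width"])
E
```

```text
pics
scene 367.79743276281374 248.76611589011202 193.76988725156897 [1470. -323.  751.]
side 401.62222082849274 261.64530562425875 195.80993161892061 [ 232. 1036.  719.]
0.1 [ 6.24399098e+02 -3.16364836e-02  2.30543588e+02] [[-0.     1.    -0.002]
 [ 1.     0.    -0.   ]
 [-0.    -0.002 -1.   ]] 0.997621850436901
```

View pics/scene.png

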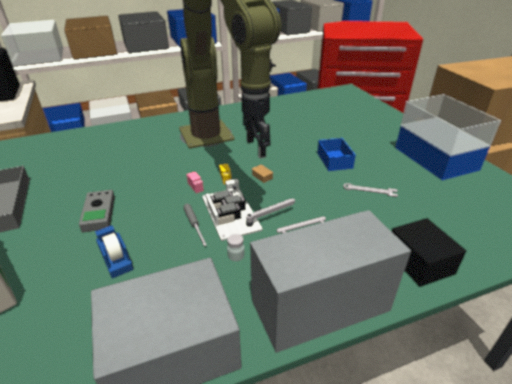

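View pics/side.png

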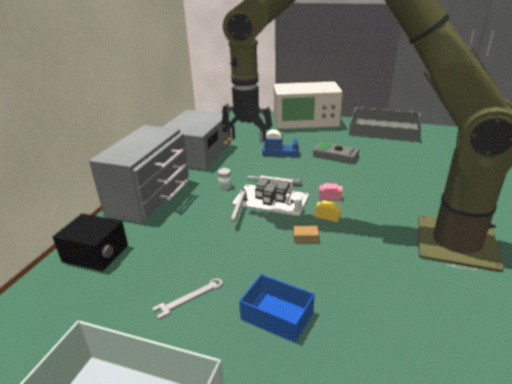

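Scene shows the white fixture at about (232,213), the bar ending at about (293,203) to its right, the jar at (235,245), the screwdriver at (195,225) and the carton at (262,172). In the side view the fixture is at about (272,197). The pink (195,182) and yellow (226,172) look-alikes stand outside the fixture. Next I locate the fixture and plan a wrist view.

```bash
cat > h.py <<'E'
import numpy as np,cv2
def ray(c,uv,z,T=None):
    "pixels -> world points on plane z; T=cam->world"
    if T is None: T=np.linalg.inv(c["extrinsics"])
    uv=np.atleast_2d(uv).astype(float)
    d=np.c_[(uv[:,0]-c["cx"])/c["fx"],(uv[:,1]-c["cy"])/c["fy"],np.ones(len(uv))]@T[:3,:3].T
    o=T[:3,3]; return o+d*((z-o[2])/d[:,2])[:,None]
def cloud(c,T=None):
    if T is None: T=np.linalg.inv(c["extrinsics"])
    v,u=np.mgrid[:384,:512]; z=c["depth"]
    p=np.stack([(u-c["cx"])/c["fx"]*z,(v-c["cy"])/c["fy"]*z,z],-1)
    return p@T[:3,:3].T+T[:3,3]
E
python3 - <<'E'
from h import *
from rig import ctrl
c=dict(np.load("scene.npz"))
for n,p in dict(barTip=(293,203),barHinge=(250,218),jar=(235,255),modules=(228,205),post=(233,185),carton=(262,176)).items(): print(n,ray(c,p,37 if 'bar' in n else 10).round())
cv2.imwrite("pics/s1.png",cv2.resize(c["image"][150:270,170:310],None,fx=5,fy=5,interpolation=cv2.INTER_CUBIC))
w=ctrl.camera("wrist");print(np.round(w["hand_eye"],3),w["fx"])
E
```

```text
barTip [[644. 117.  37.]]
barHinge [[663. -36.  37.]]
jar [[ 767. -120.   10.]]
modules [[543. -69.  10.]]
post [[439. -17.  10.]]
carton [[424. 100.  10.]]
[[-1.00000e-03 -9.66000e-01 -2.58000e-01  6.54810e+01]
 [ 1.00000e+00 -0.00000e+00 -0.00000e+00 -1.66100e+00]
 [ 0.00000e+00 -2.58000e-01  9.66000e-01 -1.41729e+02]
 [ 0.00000e+00  0.00000e+00  0.00000e+00  1.00000e+00]] 280.8816584791615
```

View pics/s1.png

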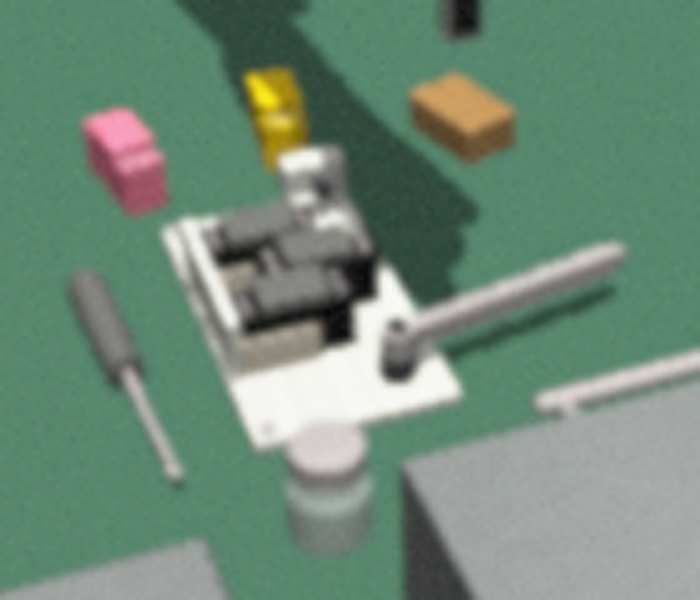

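Crop: three dark modules sit in the lanes, and the middle one (crop 330,250) appears to stick out. The bar is open from its hinge (400,345) to its tip (615,255). The catch post is at (315,180). The wrist view should already cover the fixture.

Run:
```python
from h import *
from rig import ctrl
s=ctrl.observe(); w=ctrl.camera("wrist")
B=np.eye(4);B[:3,:3]=s["tcp_rot"];B[:3,3]=s["tcp_pos"];T=B@w["hand_eye"]
np.savez("w0.npz",T=T,**w)
cv2.imwrite("pics/w0.png",cv2.resize(w["image"],(800,600)))
```

```text
(no output)
```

View pics/w0.png

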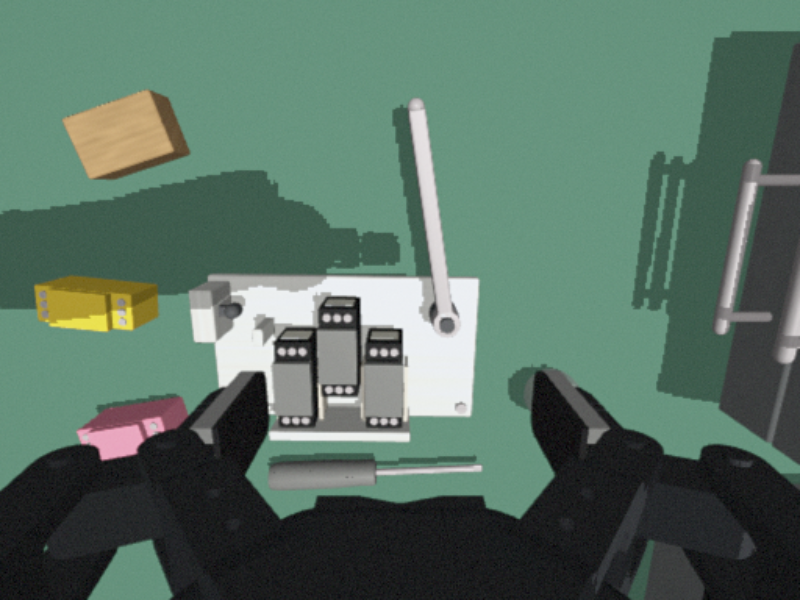

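Wrist view (800x600): the fixture base spans (208,275) to (478,415). Middle module (340,345) stands out towards +y, while its neighbours (295,375) and (383,375) are home. The bar runs from its hinge (446,322) to its nose (416,103), and the roller is at (232,311) on the catch post. The yellow (95,303) and pink (130,425) blocks are decoys off the fixture, so only the black/grey middle module fits the description. Now the measurements.

Run:
```python
from h import *
w=dict(np.load("w0.npz"));T=w["T"];k=.64
P=cloud(w,T)
f=lambda p,z:ray(w,np.array(p)*k,z,T)[0]
hsv=cv2.cvtColor(w["image"],cv2.COLOR_BGR2HSV)
m=(hsv[...,1]<50)&(hsv[...,2]>150)&(abs(P[...,2]-10)<6)
n,l,st,_=cv2.connectedComponentsWithStats(m.astype(np.uint8)); i=1+np.argmax(st[1:,4]); m=l==i
print(st[i])
# right edge & front edge lines
v,u=np.nonzero(m)
R=[(u[v==r].max()+.5,r) for r in range(185,260)]; 
F=[(c,v[u==c].min()-.5) for c in list(range(150,200))+list(range(292,303))]
Rw=ray(w,R,10,T)[:,:2];Fw=ray(w,F,10,T)[:,:2]
def line(p): return np.ravel(cv2.fitLine(p.astype(np.float32),cv2.DIST_HUBER,0,.01,.01))
r=line(Rw);g=line(Fw)
print("angles",np.arctan2(-r[0]*np.sign(r[1]),abs(r[1])),np.arctan2(g[1]*np.sign(g[0]),abs(g[0])))
a=np.linalg.solve(np.c_[r[:2],-g[:2]],g[2:]-r[2:]);C=r[2:]+a[0]*r[:2]
th=np.arctan2(g[1]*np.sign(g[0]),abs(g[0]));Rm=np.array([[np.cos(th),-np.sin(th)],[np.sin(th),np.cos(th)]])
O=C-Rm@[115,65]; print("corner",C,"O",O)
def fx(p): return Rm.T@(p[:2]-O)
for n,p,z in [("BR",(472,416),10),("FL",(208,275),10),("hinge46",(446,322),46),("hinge37",(446,322),37),("nose",(416,104),46),("roller",(232,311),43),
  ("midfrontL",(322,297),48+10),("midfrontR",(359,297),58),("AfrontL",(285,329),58),("CfrontR",(402,331),58),("stop",(263,328),28)]:
    q=f(p,z); uu,vv=(np.array(p)*k).astype(int); print(n,q.round(1),fx(q).round(1),"depth z",P[vv,uu,2].round(1))
for n,b in dict(post=(195,300,215,320),mid=(330,320,350,380),midTop=(330,300,350,305)).items():
    x0,y0,x1,y1=(np.array(b)*k).astype(int); print(n,np.median(P[y0:y1,x0:x1].reshape(-1,3),0).round(1))
```

```text
[ 133  176  174   91 7478]
angles -0.013286428 -0.007988359
corner [688.7987    -7.161129] O [573.28313541 -71.24040473]
BR [ 688.8 -136.4   10. ] [116.1 -64.2] depth z -0.5
FL [461.6  -5.1  10. ] [-112.2   65.3] depth z 8.0
hinge46 [658.7 -35.2  46. ] [85.1 36.7] depth z 50.7
hinge37 [659.6 -38.   37. ] [86.1 33.9] depth z 50.7
nose [633.9 121.1  46. ] [ 59.1 192.8] depth z 43.6
roller [491.8 -27.2  43. ] [-81.8  43.4] depth z 44.8
midfrontL [565.3 -12.2  58. ] [-8.4 58.9] depth z 9.3
midfrontR [592.7 -12.2  58. ] [18.9 59.2] depth z 13.1
AfrontL [536.3 -37.   58. ] [-37.2  33.9] depth z 14.0
CfrontR [624.4 -38.6  58. ] [50.9 33. ] depth z 15.3
stop [510. -46.  28.] [-63.5  24.8] depth z 37.0
post [472.5 -23.5  49. ]
mid [576.1 -52.8  56.9]
midTop [574.1 -22.5  32.1]
```

Checks agree: hinge at fixture (85,35), roller, post and stop all match. Fixture origin is at (573.3,-71.2) and yaw is about -0.01. The bar is at about 1.41 rad. The middle module's front bottom edge sits at fixture y of about 48, so it is about 28 mm out. I'll close the gripper and go down in front of it.

Call:
carry_out(commands=[[0,0,0,0],[0.2,-1,4,0],[0.2,-1,4,0],[0.2,-1,4,0],[0.2,-1,4,0],[0.2,-1,2.5,0],[0,0,2,0],[0,0,0,0],[0,0,0,0],[0,0,0,0],[0,0,0,0]], gripper=0, force=60)

```text
t: 1.58
tcp_pos: [575.6, 10.0, 27.1]
tcp_rot: [[0.0, 1.0, 0.001], [1.0, -0.0, 0.0], [0.0, 0.001, -1.0]]
ft_force: [0.2, -0.6, 0.2]
width: -0.003
finger_force: 0.0
```

Call:
carry_out(commands=[[-0.4,0,0,0],[-0.4,0,0,0],[-0.4,0,0,0],[-0.4,0,0,0],[-0.4,0,0,0],[-0.4,0,0,0],[-0.4,0,0,0],[-0.4,0,0,0],[-0.4,0,0,0],[-0.4,0,0,0],[0,0,0,0],[0,0,0,0]])

```text
t: 3.08
tcp_pos: [575.1, -30.1, 26.3]
tcp_rot: [[0.0, 1.0, 0.0], [1.0, -0.0, -0.0], [-0.0, 0.0, -1.0]]
ft_force: [0.4, 0.3, 0.1]
width: 0.0
finger_force: 0.0
```

Call:
carry_out(commands=[[-0.2,0,0,0],[-0.2,0,0,0],[-0.2,0,0,0],[0,0,0,0],[0,0,0,0]])

```text
t: 3.7
tcp_pos: [575.0, -36.3, 26.3]
tcp_rot: [[0.0, 1.0, -0.0], [1.0, -0.0, -0.0], [-0.0, -0.0, -1.0]]
ft_force: [0.8, -0.5, 0.4]
width: 0.001
finger_force: 0.0
```

Call:
carry_out(commands=[[-0.2,0,0,0],[-0.2,0,0,0],[0,0,0,0],[0,0,0,0]])

```text
t: 4.2
tcp_pos: [575.0, -40.2, 26.3]
tcp_rot: [[0.0, 1.0, -0.0], [1.0, -0.0, -0.0], [-0.0, -0.0, -1.0]]
ft_force: [0.1, 0.1, 0.5]
width: 0.002
finger_force: 0.0
```

Run:
```python
from h import *
from rig import ctrl
s=ctrl.observe(); w=ctrl.camera("wrist")
B=np.eye(4);B[:3,:3]=s["tcp_rot"];B[:3,3]=s["tcp_pos"];T=B@w["hand_eye"]
np.savez("w1.npz",T=T,**w); print(s["tcp_pos"],s["ft_force"])
cv2.imwrite("pics/w1.png",cv2.resize(w["image"],(800,600)))
```

```text
[575.00025046 -40.24879884  26.30904732] [0.06075343 0.06103863 0.51766211]
```

View pics/w1.png

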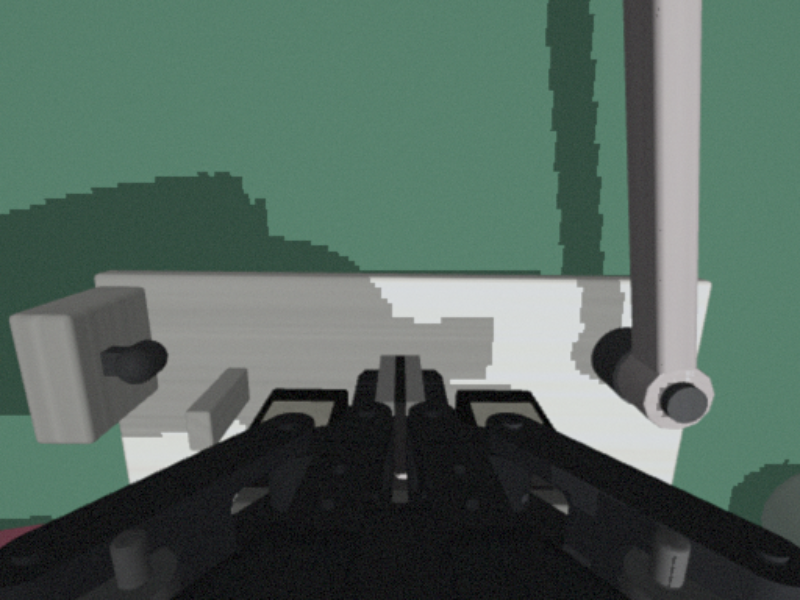

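The shut fingers are at (400,370), just in front of the neighbours' front faces (y about 395). No stop force yet, so I keep pushing in small steps.

Call:
carry_out(commands=[[-0.1,0,0,0],[-0.1,0,0,0],[0,0,0,0],[0,0,0,0]])

```text
t: 4.75
tcp_pos: [575.5, -40.6, 26.4]
tcp_rot: [[-0.001, 1.0, 0.001], [1.0, 0.001, 0.002], [0.002, 0.001, -1.0]]
ft_force: [0.6, 4.6, 0.0]
width: -0.002
finger_force: 2.6
```

Call:
carry_out(commands=[[-0.1,0,0,0],[-0.1,0,0,0],[0,0,0,0],[0,0,0,0]])

```text
t: 5.25
tcp_pos: [575.8, -40.6, 26.4]
tcp_rot: [[-0.002, 1.0, 0.002], [1.0, 0.002, 0.004], [0.004, 0.002, -1.0]]
ft_force: [0.9, 8.4, 0.3]
width: 0.002
finger_force: 4.2
```

The module is home: it stopped at TCP y = -40.6 with the force rising to 8 N, against -40 expected. I back off, rise and go round to the outer side of the bar.

Call:
carry_out(commands=[[1,0,0,0],[2,0,0,0],[0,0,-3,0],[0,0,-3,0],[2.6,2.6,0,0],[2.6,2.6,0,0],[2.6,2.6,0,0],[2.6,2.6,0,0],[0,0,0,0],[0,0,0,0],[0,0,0,0]])

```text
t: 6.62
tcp_pos: [678.2, 87.7, 86.1]
tcp_rot: [[0.002, 1.0, -0.001], [1.0, -0.002, -0.002], [-0.002, -0.001, -1.0]]
ft_force: [-0.3, 0.5, -0.2]
width: -0.008
finger_force: 0.0
```

Run:
```python
from h import *
from rig import ctrl
s=ctrl.observe(); w=ctrl.camera("wrist")
B=np.eye(4);B[:3,:3]=s["tcp_rot"];B[:3,3]=s["tcp_pos"];T=B@w["hand_eye"]
np.savez("w2.npz",T=T,**w); print(s["tcp_pos"],s["ft_force"])
cv2.imwrite("pics/w2.png",cv2.resize(w["image"],(800,600)))
```

```text
[678.15387131  87.72880051  86.13526385] [-0.25266233  0.50629864 -0.1707762 ]
```

View pics/w2.png

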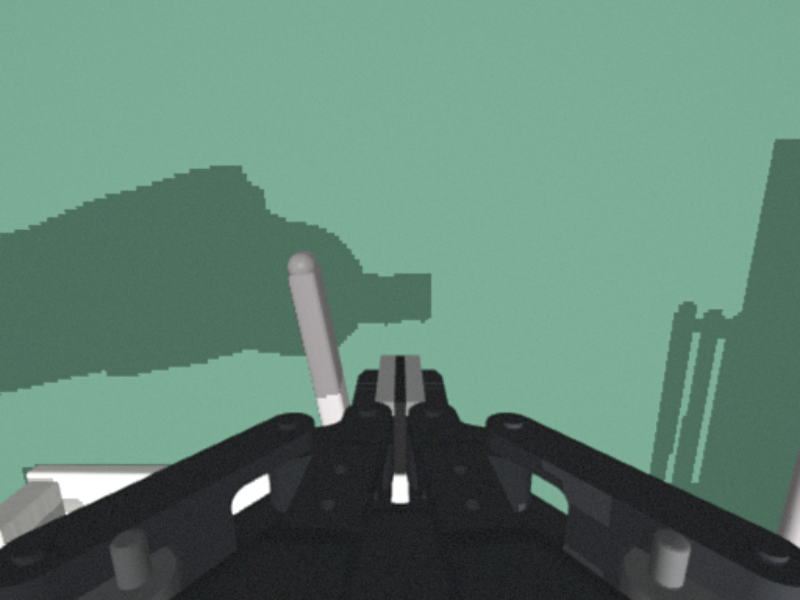

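The bar (nose at (302,265)) lies to the left of the fingers (400,375). I go down and sweep it shut along an arc of radius 120 mm about the hinge.

Call:
carry_out(commands=[[0,0,2.8,0],[0,0,2.8,0],[0,0,0,0],[-0.2,-1.6,0,0],[-0.2,-1.6,0,0],[-0.25,-1.2,0,0],[-0.25,-1.2,0,0],[-0.5,-1.1,0,0],[-0.5,-1.1,0,0],[-0.7,-1,0,0],[-0.7,-1,0,0],[0,0,0,0],[0,0,0,0]])

```text
t: 8.3
tcp_pos: [581.3, 57.3, 30.3]
tcp_rot: [[-0.0, 1.0, 0.0], [1.0, 0.0, 0.0], [0.0, 0.0, -1.0]]
ft_force: [-0.2, -0.4, -0.3]
width: -0.001
finger_force: 0.0
```

Call:
carry_out(commands=[[-0.9,-0.85,0,0],[-0.9,-0.85,0,0],[-1,-0.65,0,0],[-1,-0.65,0,0],[-0.8,-0.35,0,0],[-0.8,-0.35,0,0],[0,0,0,0],[0,0,0,0]])

```text
t: 9.3
tcp_pos: [544.1, 3.3, 30.3]
tcp_rot: [[-0.0, 1.0, 0.0], [1.0, 0.0, 0.0], [0.0, 0.0, -1.0]]
ft_force: [-0.1, 0.7, -0.0]
width: 0.001
finger_force: 0.0
```

Call:
carry_out(commands=[[-0.4,-0.05,0,0],[-0.4,-0.05,0,0],[-0.3,0,0,0],[-0.3,0,0,0],[-0.3,0,0,0],[0,0,0,0],[0,0,0,0]])

```text
t: 10.18
tcp_pos: [542.4, -13.3, 30.2]
tcp_rot: [[-0.001, 1.0, -0.001], [1.0, 0.001, 0.001], [0.001, -0.001, -1.0]]
ft_force: [-2.5, 3.1, 0.4]
width: 0.002
finger_force: 1.3
```

Call:
carry_out(commands=[[-0.2,0,0,0],[-0.2,0,0,0],[-0.2,0,0,0],[0,0,0,0],[0,0,0,0]])

```text
t: 10.8
tcp_pos: [543.7, -19.5, 30.4]
tcp_rot: [[-0.0, 1.0, 0.001], [1.0, 0.0, 0.001], [0.001, 0.001, -1.0]]
ft_force: [0.7, 4.1, -0.0]
width: -0.002
finger_force: 1.8
```

Call:
carry_out(commands=[[-0.2,0,0,0],[0,0,0,0],[0,0,0,0]])

```text
t: 11.18
tcp_pos: [543.7, -19.6, 30.4]
tcp_rot: [[-0.002, 1.0, 0.002], [1.0, 0.002, 0.003], [0.003, 0.002, -1.0]]
ft_force: [0.9, 7.7, 0.1]
width: 0.002
finger_force: 3.5
```

Call:
carry_out(commands=[[-0.2,0,0,0],[0,0,0,0],[0,0,0,0]])

```text
t: 11.55
tcp_pos: [543.7, -19.6, 30.5]
tcp_rot: [[-0.004, 1.0, 0.002], [1.0, 0.004, 0.005], [0.005, 0.002, -1.0]]
ft_force: [0.6, 9.5, 0.4]
width: 0.004
finger_force: 5.2
```

The bar stopped hard at y = -19.6 (predicted -19 for shut), so it appears to be on its stop. I retreat and check with a wrist view.

Call:
carry_out(commands=[[1,0,0,0],[2,0,0,0],[0,0,-4,0],[0,0,-4,0],[0,0,-6,0],[0,3,-6,0],[0,0,0,0],[0,0,0,0]])

```text
t: 12.55
tcp_pos: [569.9, 4.7, 225.6]
tcp_rot: [[0.001, 1.0, -0.002], [1.0, -0.001, -0.002], [-0.002, -0.002, -1.0]]
ft_force: [-0.8, 0.1, 0.5]
width: 0.001
finger_force: 0.0
```

Run:
```python
from h import *
from rig import ctrl
s=ctrl.observe(); w=ctrl.camera("wrist")
B=np.eye(4);B[:3,:3]=s["tcp_rot"];B[:3,3]=s["tcp_pos"];T=B@w["hand_eye"]
np.savez("w3.npz",T=T,**w); print(s["tcp_pos"],s["ft_force"])
cv2.imwrite("pics/w3.png",cv2.resize(w["image"],(800,600)))
```

```text
[569.85164509   4.68288493 225.60277132] [-0.80080193  0.05301133  0.48052648]
```

View pics/w3.png

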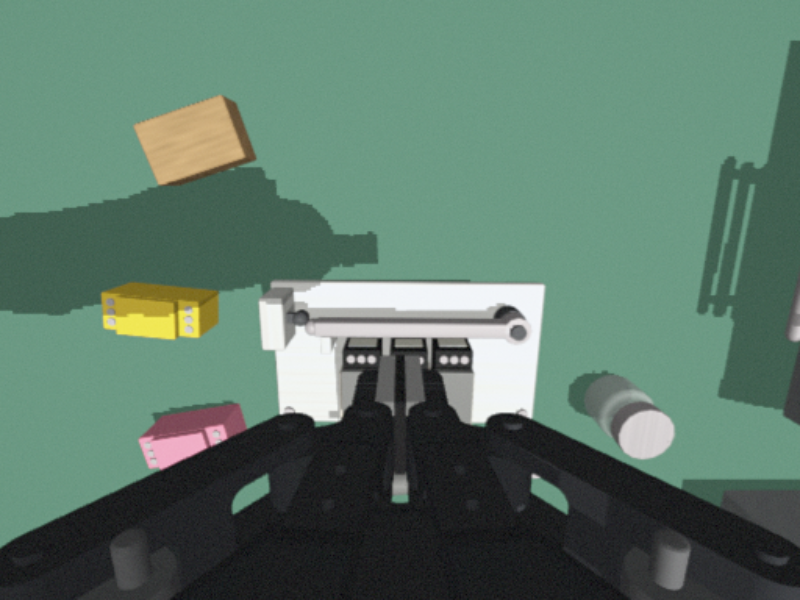

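The bar lies across the modules from its hinge (517,332) to its nose (311,327), behind the roller (301,317). The three module fronts are level (y about 340), and the carton and jar look undisturbed. I check the nose position numerically before handing in.

Run:
```python
from h import *
w=dict(np.load("w3.npz"));T=w["T"]
th=-.009;R=np.array([[np.cos(th),-np.sin(th)],[np.sin(th),np.cos(th)]])
for n,p,z in [("nose",(311,327),46),("hinge",(517,332),50),("roller",(301,317),43),("FL",(271,281),10),("FR",(545,285),10)]:
    q=ray(w,np.array(p)*.64,z,T)[0]; print(n,q.round(1),(R.T@(q[:2]-[573.3,-71.2])).round(1))
P=cloud(w,T)
v=[int(r*.64) for r in (318,)]
bar=P[190:225,215:320].reshape(-1,3);bar=bar[abs(bar[:,2]-46)<5]
g=np.ravel(cv2.fitLine(bar[:,:2].astype(np.float32),cv2.DIST_HUBER,0,.01,.01));print("bar slope",g[1]/g[0],"vs fixture -0.009")
```

```text
nose [499.7 -33.2  46. ] [-74.   37.4]
hinge [657.  -36.1  50. ] [83.4 35.9]
roller [491.8 -26.   43. ] [-81.9  44.4]
FL [460.9  -4.6  10. ] [-113.    65.6]
FR [688.7  -8.4  10. ] [114.8  63.9]
bar slope -0.004746062 vs fixture -0.009
```

The nose sits about 7 mm behind the roller, and the bar angle is about 0.01 rad or less, which is within measurement error of shut. Handing in.

```bash
python3 -c "
from rig import ctrl
print(ctrl.sign_off())"
```

```text
the job is handed in; nothing more can be done
None
```

The middle module is pushed home, the keeper bar is snapped shut behind the roller onto its stop, and the job is handed in; I steered clear of everything else, and in the last wrist view the carton and jar looked undisturbed.

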